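# Pop the sample hatch of the paint colour meter

### The arm

A 6-joint arm with a two-finger parallel gripper is mounted at the origin on the work surface. World frame = base frame: x ahead of the robot, y to its left, z up, the work surface at z = 0. Lengths are in mm, angles in rad, forces in N, time in s.
With the tool pointing down it reaches from about 300 to 1000 mm from the base axis. Payload 5.1 kg.
Tool frame: the origin (TCP) lies at the very end of the fingers, on their centre line; the grasp point (between the pads) lies r.hold_point_z behind it (r.hold_point_z is the distance from the TCP to the grasp point, in mm); z points along the fingers, y is the line along which they close (so a half turn about z gives the same grasp; the last joint's range is limited). The gripper opens to 95 mm and grips with 3 to 60 N. Pads are 20 mm wide; open, the fingers measure 119 mm over their backs; the gripper's body (75 mm by 180 mm) begins 59 mm behind the grasp point.
Start: joints at [-1.336, 0.124, 1.65, -0, 1.367, -0.083], TCP at [203.078, -617.45, 214.656] pointing down, gripper open.
Joint ranges: [-2.61, 2.61], [-1.02, 2.33], [0.03, 2.71], [-1.35, 4.49], [0.32, 2.68], [-2.91, 2.91]. Speed limits (rad/s): [2.57, 2.57, 3.14, 3.14, 3.14, 3.14].

### API

Orientations are given as a rotation vector (axis times angle).
In Python, from station import r gives the robot as it stands. The module is installed in compiled form; this text tells all that it offers.
- The arm moves only by the tool servo_tool, never from a script. Its argument "plan" is text: rows parted by semicolons, each of 6 numbers parted by spaces: the shift along the tool's x, y, z in mm, then the turn, a rotation vector about the tool's x, y, z in degrees. In form: tx ty tz ax ay az; .... A call has 1 to 8 rows; each row is the pose to reach, as a shift and turn from the pose commanded when the call began, along the tool's axes at that moment; what a row does not reach only later rows make up. A row lasts 1/8 s, in which the tool goes at most 62.5 mm and 10.7 degrees, less where a joint would pass 70% of its speed; a pose out of reach is approached as far as the arm can. A call with a gripper value outside its range is refused whole. "fingers" is the closure, from -1 (fully open) to 1 (shut), set as the call begins (left out, the last holds). The fingers move at their own pace and stop on an object; "newtons" is the grip in N (left out, the last holds). Time passes only in rows, so rows that repeat a pose let the fingers close. It gives the time, the measured TCP pose, the force, the opening and the grip force at its end, in the units of the state.
- r.sense(): the state, without advancing time (a new reading comes with each control period).
- r.get_image(name): name is "side" or "top"; returns a dict with "image" (400x640x3 uint8, blue, green, red), "camera_matrix" (3x3 intrinsics, pixels), "world_from_camera" (4x4, takes a point from camera to world coordinates). Camera axes: x right, y down, z forward; pixel columns grow to the right and rows downward; lengths in mm; the calibration is good to about 2 mm. A picture is of the moment at which its call begins. There is no depth.
- r.job_done(): hands the job in; it is judged then, once.
The state is a dict: "t": time; "joint_pos": joint angles; "dq": joint speeds; "tau": joint torques, N m; "eef_pos": TCP position; "ee_rot": TCP orientation; "contact_force": force on the tool from outside, world axes, zero at the start; "wrist_torque": the same for the moment, N m; "grip_width": finger opening in mm; "grip_force": force on a finger pad.
Only numpy, scipy, OpenCV 4.12 (cv2) and the standard library are available. Lean on these libraries where they do the work, as an engineer would, in place of code of your own. Each camera call takes 0.05 s, during which the arm holds its last target. There are 200 camera calls.

### The job

Press the ribbed end of the yellow sample hatch on the paint colour meter down once with the fingertips, as far as it goes, so that its push-push catch lets go, then take the hand away and let the hatch spring open by itself. Watch it for a couple of seconds to be sure that it stays open, without touching the meter or pushing the hatch shut again. Leave the jars, tin, cup and tools around it where they are, and pick nothing up.

Things in the scene. Friction and masses are not known exactly. Their poses are not given: they have to be found in the camera images.
- meter: Bench-top paint colour meter, fixed to the bench: grey box 200 (x) x 140 (y) mm, its deck 70 mm above the bench, display on the rear half. Origin at the centre of its underside; own x points from its front to its rear, y to its left, z up; it is turned about the vertical only.
- hatch_press (a point): Where to press: centre of the black thumb ribs on top of the yellow sample hatch, 18 mm behind its front edge, half-way across. The hatch is a flat lid 80 mm (meter's x) x 70 mm (y) x 10 mm thick over a well in the front half of the deck; shut, its level top stands 10 mm proud of the deck, 80 mm above the bench. Pressing here takes 3 to 4 N; the catch lets go 5 mm down, and a firm stop comes at 7.5 mm.
- hatch_hinge (a point): Middle of the hatch's hinge line, along the meter's y at the hatch's rear edge, level with the deck and 62 mm behind the ribs. After the press, as the finger lifts away, a spring swings the hatch's front edge up and back in about 1 s, to 76 mm above the deck: leave that space free. It stays up; pressed fully down again, it latches shut.
- hatch (a joint): Hatch angle about its hinge, rad: 0 shut and latched, down to -0.125 when pressed in to the stop, 1.25 fully open against its stop.
- catch (a joint): Sideways position of the hidden catch pin under the hatch, m; needs no attention. About 0 latched, +0.009 with the hatch open; while the hatch is pressed in it is positive if the latched hatch is being let go, and negative only if an already opened hatch is being pushed shut again.
- jar_green: Bystander: closed pigment jar, green, white cap, 66 mm across, 95 mm tall, standing loose near the meter. Not to be moved.
- jar_yellow: Bystander: closed pigment jar, yellow, white cap, 66 mm across, 95 mm tall, standing loose near the meter. Not to be moved.
- tin_purple: Bystander: small paint tin with purple band, 70 mm across, 85 mm tall, standing loose near the meter. Not to be moved.
- cup: Bystander: white plastic mixing cup, 72 mm across the rim, 80 mm tall, standing loose near the meter. Not to be moved.
- sanding_block: Bystander: cork sanding block, 70 x 45 x 30 mm, standing loose near the meter. Not to be moved.
- brush: Bystander: paint brush lying flat on the bench, loose. Not to be moved.
- scraper: Bystander: scraper lying flat on the bench, loose. Not to be moved.
Not all that is in view belongs to the job. Of the things that look like the meter, take the one that is farthest from the robot's base at the start.

How it is judged:
By the outcome, as a careful person would: the job done as asked, in the order asked, and still so for the second after the job is handed in, with the robot touching nothing.
It also fails if it takes over 29 s, if anything falls off the work surface, if the arm or the gripper's body presses on something with over 40 N, if the wrist force passes 120 N, or if a joint passes its speed limit or range.

## Working session

There is one attempt and no reset: what is moved stays moved. The work goes in short steps, Python scripts to look and compute and a tool call to move; the robot and the scene stay as the last step left them, time stands still between calls to the robot, and variables do not carry over. Pictures are saved under pics/ and viewed, at most 10 in all, crops included, and the job is handed in when it is done.

Besides the shell and the picture viewer there is one more tool, called after "Call:" in YAML: its name, and indented under it one key for each argument. servo_tool: Moves the arm, as the interface text tells. Its arguments: {"type":"object","properties":{"plan":{"type":"string"},"fingers":{"type":"number"},"newtons":{"type":"number"}},"required":["plan"]}

```bash
mkdir -p pics
python3 - <<'E'
from station import r
import cv2,pickle
d={}
for n in("top","side"):
    d[n]=r.get_image(n); cv2.imwrite(f"pics/{n}0.png",d[n]["image"]); print(d[n]["camera_matrix"],d[n]["world_from_camera"])
pickle.dump(d,open("d.pkl","wb"))
s=r.sense();print(s["t"],s["eef_pos"],s["ee_rot"],s["grip_width"],s["contact_force"],r.hold_point_z)
E
```

```text
[[453.90809652   0.         316.0267268 ]
 [  0.         453.90809652 197.6919091 ]
 [  0.           0.           1.        ]] [[-2.21122190e-02 -9.84886399e-01  1.71784259e-01  3.40424853e+02]
 [-9.99722805e-01  2.03931342e-02 -1.17657410e-02  8.19723616e+01]
 [ 8.08469882e-03 -1.71996808e-01 -9.85064331e-01  1.09100618e+03]
 [ 0.00000000e+00  0.00000000e+00  0.00000000e+00  1.00000000e+00]]
[[363.36547512   0.         332.35315117]
 [  0.         363.36547512 203.17794695]
 [  0.           0.           1.        ]] [[ 9.99654624e-01  2.45456553e-02 -9.38844329e-03  4.88622498e+02]
 [ 2.13617287e-02 -5.50866834e-01  8.34319727e-01 -6.73869734e+02]
 [ 1.53071424e-02 -8.34232127e-01 -5.51200916e-01  5.69791417e+02]
 [ 0.00000000e+00  0.00000000e+00  0.00000000e+00  1.00000000e+00]]
0.1 [ 202.94361423 -616.89732525  213.50242285] [-3.10015059e+00 -4.96761441e-01  2.56012957e-04] 95.22054428118854 [ 0.52160758 -0.00114365 -0.13695265] 18.8
```

View pics/top0.png

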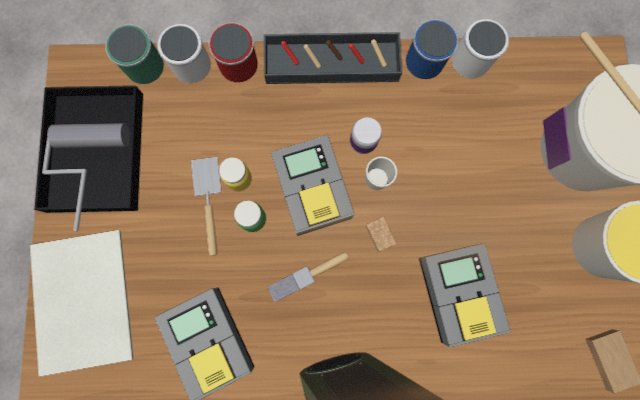

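View pics/side0.png

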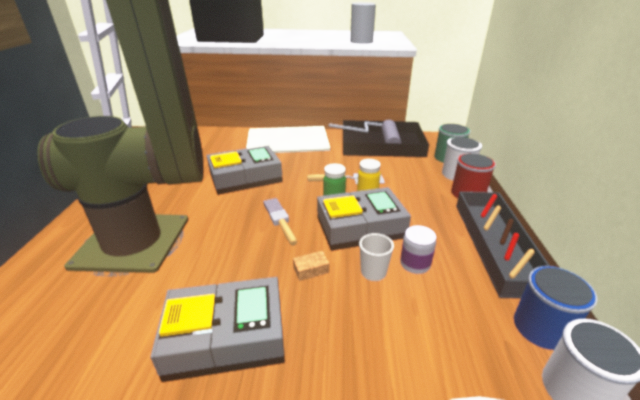

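The top view shows three candidate meters, at px (313,185), (205,343) and (465,295), with their yellow hatches at (321,204), (211,367) and (475,318). The jars, cup and tin stand around the middle meter. Next I'll measure all three hatches and crop the farthest one.

```bash
cat > h.py <<'E'
import numpy as np,cv2
def ray(im,uv,z):
    K,T=im["camera_matrix"],im["world_from_camera"]
    d=T[:3,:3]@np.linalg.solve(K,[uv[0],uv[1],1.]); o=T[:3,3]
    return o+d*(z-o[2])/d[2]
def yellow(im):
    return cv2.inRange(cv2.cvtColor(im["image"],cv2.COLOR_BGR2HSV),(22,120,120),(34,255,255))
E
python3 - <<'E'
import pickle,cv2,numpy as np
from h import *
d=pickle.load(open("d.pkl","rb"))
for n in d:
    m=cv2.morphologyEx(yellow(d[n]),cv2.MORPH_CLOSE,np.ones((5,5)))
    for c in cv2.findContours(m,0,2)[0]:
        if cv2.contourArea(c)<300: continue
        M=cv2.moments(c); uv=(M['m10']/M['m00'],M['m01']/M['m00'])
        w=np.array([ray(d[n],p[0],80)[:2] for p in c],np.float32)
        b=cv2.minAreaRect(w)
        print(n,np.round(uv),"R",round(np.hypot(*ray(d[n],uv,80)[:2])),"rect",np.round(b[0]),np.round(b[1]),round(b[2],1),np.round(cv2.boxPoints(b)).tolist())
im=d["top"]["image"]
cv2.imwrite("pics/crop.png",cv2.resize(im[120:250,250:410],None,fx=4,fy=4,interpolation=2))
E
```

```text
top [211. 368.] R 339 rect [156. 301.] [80. 70.] 25.4 [[105.0, 315.0], [135.0, 252.0], [207.0, 287.0], [177.0, 350.0]]
top [475. 318.] R 364 rect [ 246. -268.] [80. 71.] 11.6 [[199.0, -241.0], [214.0, -311.0], [292.0, -295.0], [278.0, -225.0]]
top [626. 240.] R 742 rect [ 409. -615.] [ 72. 165.] 81.7 [[322.0, -638.0], [485.0, -662.0], [495.0, -591.0], [332.0, -568.0]]
top [319. 204.] R 507 rect [503.  64.] [81. 71.] 16.8 [[455.0, 86.0], [475.0, 19.0], [552.0, 42.0], [532.0, 110.0]]
side [187. 315.] R 372 rect [ 248. -276.] [81. 77.] 11.8 [[200.0, -247.0], [216.0, -322.0], [295.0, -305.0], [280.0, -230.0]]
side [342. 206.] R 508 rect [505.  56.] [84. 81.] 15.6 [[454.0, 84.0], [475.0, 6.0], [557.0, 29.0], [535.0, 107.0]]
side [368. 180.] R 603 rect [576. 185.] [110.  56.] 85.1 [[543.0, 133.0], [599.0, 128.0], [609.0, 238.0], [553.0, 242.0]]
side [225. 159.] R 330 rect [158. 292.] [84. 89.] 24.5 [[102.0, 316.0], [139.0, 234.0], [215.0, 269.0], [178.0, 350.0]]
```

View pics/crop.png

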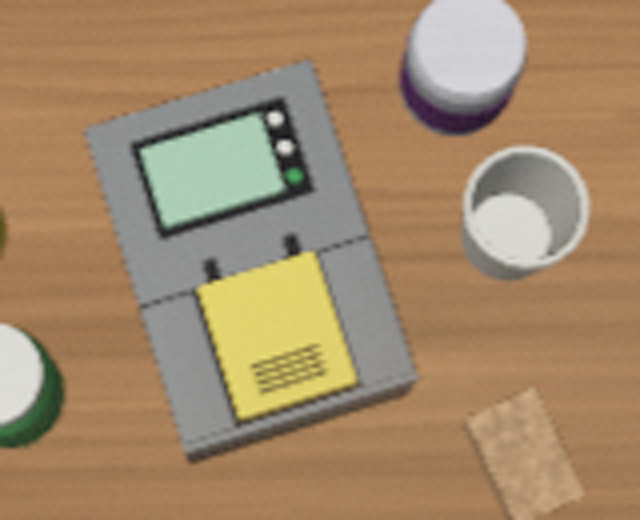

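The crop shows the chosen meter, which is farthest out at R = 507 mm against 339 and 364. Its hatch measures 81 x 71 mm, as expected at z = 80, with the ribs at crop px (289,369), i.e. image px (322,212). The press point comes to about (482,58,80) with the meter's x at 16.6° (tool x is at 18.2°). I'll move over with the fingers shut.

Call:
servo_tool:
  plan: "10 -11 0 0 0 0;33 -38 0 0 0 0;68 -80 0 0 0 0;108 -125 0 0 0 0;147 -171 0 0 0 0;186 -216 0 0 0 0;225 -262 0 0 0 0;261 -304 0 0 0 0"
  fingers: 1
  newtons: 10

```text
t: 1.1
eef_pos: [356.1, -244.4, 214.4]
ee_rot: [3.102, 0.497, 0.001]
contact_force: [1.2, -0.3, 0.6]
grip_width: 20.8
grip_force: 0.0
```

Call:
servo_tool:
  plan: "39 -45 0 0 0 0;78 -90 0 0 0 0;117 -135 0 0 0 0;150 -175 0 0 0 0;180 -210 20 0 0 0;203 -238 40 0 0 0;215 -250 60 0 0 0;215 -250 70 0 0 0"

```text
t: 2.1
eef_pos: [480.9, 58.8, 143.1]
ee_rot: [-3.101, -0.501, 0.004]
contact_force: [0.2, -0.9, -0.1]
grip_width: 0.6
grip_force: 0.0
```

Run:
```python
from station import r
from h import *
from scipy.spatial.transform import Rotation as R
a=r.get_image("side"); b=r.get_image("top")
cv2.imwrite("pics/s1.png",np.hstack([cv2.resize(a["image"][130:260,290:440],(390,338)),cv2.resize(b["image"][120:250,250:400],(390,338))]))
s=r.sense();print(s["t"],s["eef_pos"],s["ee_rot"],s["grip_width"],s["contact_force"])
M=R.from_rotvec(s["ee_rot"]).as_matrix();print(M.T@(np.array([482,58,80])-s["eef_pos"]),M[:,0])
```

```text
2.2 [480.63861615  57.49890924 143.24164771] [-3.10169008 -0.49776995  0.00464599] 0.6278519536119983 [-0.55554657  0.29890615 -0.55384602]
[ 1.63239399e+00 -7.11604779e-03  6.32372177e+01] [ 0.94977918  0.31290762 -0.0028871 ]
```

View pics/s1.png

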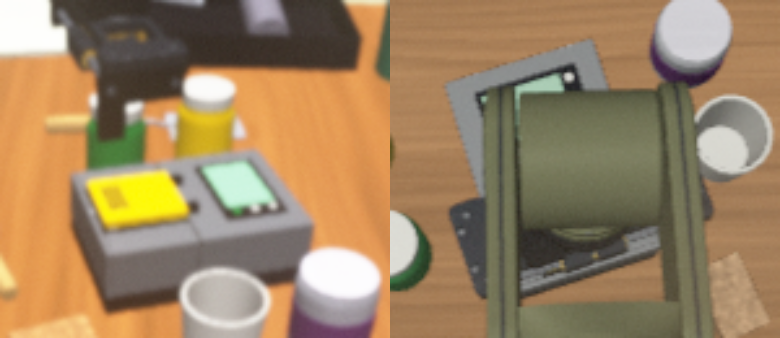

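The side view shows the fingertip (crop px 111,138) straight above the ribs (117,197), and the gripper is clear of the jars, cup and tin. I'll go down and press.

Call:
servo_tool:
  plan: "1 0 20 0 0 0;1 0 45 0 0 0;1 0 56 0 0 0;1 0 60 0 0 0;1 0 60 0 0 0"

```text
t: 2.82
eef_pos: [483.5, 57.6, 85.4]
ee_rot: [3.102, 0.496, 0.002]
contact_force: [0.0, -1.2, 0.4]
grip_width: 0.6
grip_force: 0.0
```

Call:
servo_tool:
  plan: "0 0 2 0 0 0;0 0 4 0 0 0;0 0 6 0 0 0;0 0 6 0 0 0"

```text
t: 3.32
eef_pos: [483.2, 57.8, 78.9]
ee_rot: [3.102, 0.497, 0.0]
contact_force: [-0.9, -0.1, 1.9]
grip_width: 0.2
grip_force: 1.2
```

Call:
servo_tool:
  plan: "0 0 2 0 0 0;0 0 4 0 0 0;0 0 5 0 0 0;0 0 5 0 0 0"

```text
t: 3.82
eef_pos: [482.9, 57.8, 73.5]
ee_rot: [3.102, 0.497, -0.001]
contact_force: [-2.2, -0.6, 3.4]
grip_width: 0.3
grip_force: 1.8
```

Call:
servo_tool:
  plan: "0 0 1 0 0 0;0 0 2 0 0 0;0 0 2 0 0 0;0 0 2 0 0 0"

```text
t: 4.32
eef_pos: [483.1, 57.8, 73.2]
ee_rot: [3.102, 0.497, -0.002]
contact_force: [-7.4, -1.6, 12.8]
grip_width: 0.4
grip_force: 6.7
```

The force rose to 12.8 N at about 73 mm, so the hatch is on its stop. I'll lift straight up, then back off toward the front.

Call:
servo_tool:
  plan: "0 0 -10 0 0 0;0 0 -40 0 0 0;-10 0 -85 0 0 0;-35 0 -125 0 0 0;-75 0 -145 0 0 0;-115 0 -150 0 0 0;-150 0 -150 0 0 0;-160 0 -150 0 0 0"

```text
t: 5.32
eef_pos: [330.5, 7.8, 221.6]
ee_rot: [3.102, 0.496, 0.003]
contact_force: [0.1, -0.9, 0.2]
grip_width: 0.3
grip_force: 0.0
```

Call:
servo_tool:
  plan: "0 10 0 0 0 0;0 40 0 0 0 0;0 90 0 0 0 0;0 140 0 0 0 0;0 180 0 0 0 0;0 200 0 0 0 0;0 200 0 0 0 0;0 200 0 0 0 0"

```text
t: 6.32
eef_pos: [393.7, -181.4, 221.4]
ee_rot: [-3.101, -0.498, 0.001]
contact_force: [0.7, -0.6, 0.5]
grip_width: 0.4
grip_force: 0.0
```

Call:
servo_tool:
  plan: "0 0 0 0 0 0;0 0 0 0 0 0;0 0 0 0 0 0;0 0 0 0 0 0;0 0 0 0 0 0;0 0 0 0 0 0;0 0 0 0 0 0;0 0 0 0 0 0"

```text
t: 7.32
eef_pos: [393.6, -182.1, 221.6]
ee_rot: [-3.102, -0.497, -0.0]
contact_force: [0.1, -1.0, 0.5]
grip_width: 0.4
grip_force: 0.0
```

Run:
```python
from station import r
from h import *
a=r.get_image("side"); b=r.get_image("top")
cv2.imwrite("pics/s2.png",np.hstack([cv2.resize(a["image"][130:290,250:450],(390,312)),cv2.resize(b["image"][120:280,190:390],(390,312))]))
s=r.sense();print(s["t"],s["eef_pos"],s["contact_force"])
```

```text
7.425 [ 393.57893004 -182.126941    221.61395964] [-0.79738451  0.39186325 -0.23546255]
```

View pics/s2.png

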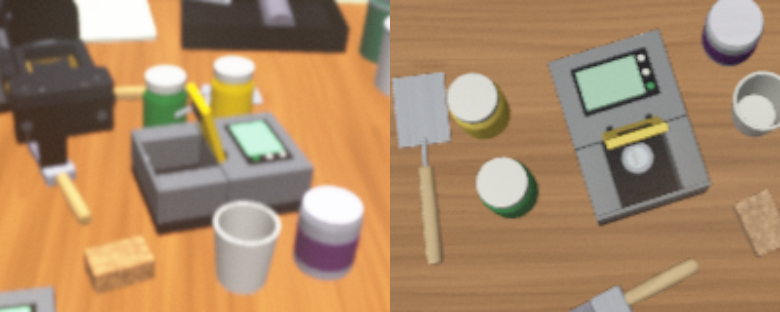

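The hatch stands open, at side crop px (208,125) and top crop px (637,133), with the well uncovered. The bystanders are where they were. I'll watch for another second, check again and hand in.

Call:
servo_tool:
  plan: "0 0 0 0 0 0;0 0 0 0 0 0;0 0 0 0 0 0;0 0 0 0 0 0;0 0 0 0 0 0;0 0 0 0 0 0;0 0 0 0 0 0;0 0 0 0 0 0"

```text
t: 8.43
eef_pos: [393.6, -182.1, 221.7]
ee_rot: [3.102, 0.497, 0.0]
contact_force: [0.6, -0.0, -0.5]
grip_width: 0.2
grip_force: 0.0
```

Run:
```python
from station import r
from h import *
b=r.get_image("top"); n=cv2.countNonZero(yellow(b)[180:240,295:350]); print("yellow px on the hatch area:",n)
if n<500: print(r.job_done())
```

```text
yellow px on the hatch area: 249
the job is handed in; nothing more can be done
None
```

I pressed the hatch on the farthest meter once, down to its stop; it sprang open and was still open about 3 s after the hand was clear, with none of the bystanders seen to move, and I handed the job in at about 8.5 s.

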